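# Refit the hold-to-run knob of the packing-bench control unit

## Task

The control unit on the packing bench has lost its dial plate and its knob: lay the aluminium plate that has the hole flat on the unit's panel with the spindle through the hole and the plate's long sides running front to back (the lamps are along the unit's front edge), and let go of it. Then take the pointer knob, turn it so that the flat in its bore matches the flat on the spindle, push it fully home and keep pressing, so that the spring-loaded spindle goes all the way down: finish while still gripping or pressing the knob with the spindle held down. Leave the other things on the bench where they are.

Things in the scene. Friction and masses are not known exactly. Their poses are not given: they have to be found in the camera images.
- plate_center (a point): Dial plate: plain aluminium sheet 80 x 60 x 6 mm with a round 30 mm hole in its middle, loose, flat on the bench. The point is the middle of the hole, half-way up the thickness. x is along the 80 mm sides, y across the 60 mm width, z up. 0.06 kg. A solid plate of the same size without a hole lies near it.
- plate: The same dial plate; origin at the centre of its underside, same axes.
- knob_grip (a point): Black knob, loose, upright: round skirt 60 mm across, 20 mm high; on it a grip bar 52 x 20 mm, 28 mm high, with a pointed nose and white line at its +x end (nose tip 36 mm from the axis). The point: on the axis, half-way up the bar, 34 mm above the underside, 14 mm above the skirt. x: along the bar to the nose; y: across its 20 mm; z: up. 0.12 kg. Home on the spindle, it is 14 mm above the spindle's top.
- knob: The same knob; origin on its axis at its underside, same axes. In its underside is a D-shaped bore 20 mm deep, 22.4 mm in diameter, its flat on the nose side (+x), 6.2 mm from the axis: it goes on only with the nose over the spindle's flat, to within about 0.13 rad.
- shaft_top (a point): Centre of the top of the upright steel D-shaped spindle in the middle of the unit's panel: 20 mm in diameter, one flat 5 mm from its axis, 2.5 mm chamfer at the top; it stands 35 mm above the panel when up. x points from the axis to the flat (short black mark on the top), z up. It does not turn below 2 N m.
- shaft (a joint): How far the spindle is pressed down, m: 0 up, 0.006 fully down against a firm stop. A spring pushes it up with about 4 N at 0 and 8 N at 0.006.
- panel_center (a point): Centre of the control unit's flat top, at panel height (60 mm above the bench), where the spindle comes out. The unit is a fixed grey, dark-topped box 180 mm (x, front to back) by 220 mm (y) by 60 mm high, with four white lamps 5 mm high in a row 70 mm from the centre towards -x (its front). x points to its back, z up.
- blank: Bystander: solid aluminium plate 80 x 60 x 6 mm without a hole, lying on the bench; origin at the centre of its underside. Leave it.
- bung: Bystander: round black drum bung, 60 mm skirt 20 mm high with a 36 mm round boss on top, 34 mm high in all; origin at the centre of its underside. Leave it.
- jug0: Bystander: black oil jug, 60 x 105 mm, 216 mm tall; origin under its centre. Leave it.
- jug1: Bystander: another such oil jug. Leave it.
- tape: Bystander: roll of tape lying flat, 100 mm in diameter, 48 mm high; origin under its centre. Leave it.
- marker: Bystander: grey marker pen, 16 mm thick, 120 mm long, lying. Leave it.
There are look-alikes about, which are no part of the job. Leave any red or turquoise look-alike of the knob alone.

How it is judged:
On the way, in this order (a step that is already met when the one before it is completed fails the run):
1. the plate with the hole lies flat on the panel with the spindle through it, let go, and the knob is not yet on (z of plate_center in the frame of panel_center between 0 and 0.005 m and horizontal distance between plate_center and panel_center below 0.008 m and angle between plate_center's own z axis and vertical below 0.06 rad and angle between the x axis of plate_center and the x axis of panel_center, either way round below 0.26 rad and contact force between the fingers and plate below 0.1 N and horizontal distance between knob_grip and shaft_top above 0.03 m), for 0.2 s.
2. the knob is fully home on the spindle, flat to flat (z of knob_grip in the frame of shaft_top between 0.011 and 0.0165 m and horizontal distance between knob_grip and shaft_top below 0.004 m and angle between knob_grip's own z axis and vertical below 0.1 rad and angle between the x axis of knob_grip and the x axis of shaft_top, either way round below 0.25 rad), for 0.2 s.
At the end, for the whole second after the job is handed in: Plate flat on the panel (within 8 mm, 15 degrees), untouched; knob on the spindle within 2.5 mm of home, 4 mm of its axis, flats matched; spindle at least 4.5 of 6 mm down, fingers pressing the knob with over 2 N; all still so while holding through the last second (all of step 2 and z of plate_center in the frame of panel_center between 0 and 0.005 m and horizontal distance between plate_center and panel_center below 0.008 m and angle between plate_center's own z axis and vertical below 0.06 rad and angle between the x axis of plate_center and the x axis of panel_center, either way round below 0.26 rad and contact force between the fingers and plate below 0.1 N and value of joint shaft above 0.0045 m and contact force between the fingers and knob above 2 N); the arm keeps its last pose, push and grip.
It fails at once if another thing on the bench is shifted by more than 30 mm (distance of any of jug0, jug1, tape, marker, blank, bung from where it was at the start of the episode above 0.03 m).
It also fails if it takes over 69 s, if anything falls off the work surface, if the arm or the gripper's body presses on something with over 40 N, if the wrist force passes 120 N, or if a joint passes its speed limit or range.

## Robot

A 6-joint arm with a two-finger parallel gripper is mounted at the origin on the work surface. World frame = base frame: x ahead of the robot, y to its left, z up, the work surface at z = 0. Lengths are in m, angles in rad, forces in N, time in s.
With the tool pointing down it reaches from about 0.3 to 0.775 m from the base axis. Payload 14.6 kg.
Tool frame: the origin (TCP) lies midway between the tips of the shut fingers; the grasp point (between the pads) lies 19 mm behind it (ctrl.grip_depth is the distance from the TCP to the grasp point, in m); z points along the fingers, x is the direction in which the jaws open and shut, and the axes are right-handed (so a half turn about z gives the same grasp; the last joint's range is limited). The gripper opens to 94 mm and grips with 3 to 60 N. Pads are 16 mm wide; open, the fingers measure 119 mm over their backs; the gripper's body (75 mm by 177 mm) begins 78 mm behind the grasp point.
Start: joints at [1.233, 0.3, 1.521, -0, 1.321, -0.067], TCP at [0.147, 0.53, 0.205] pointing down, gripper open.
Joint ranges: [-3.03, 3.03], [-0.79, 2.21], [0.23, 2.52], [-1.04, 4.18], [0, 3.07], [-2.55, 2.55]. Speed limits (rad/s): [2.22, 2.22, 2.57, 3.14, 3.14, 3.14].

## Interface

Orientations are given as [roll, pitch, yaw] about the fixed x, y, z axes, in that order (R = Rz(yaw) Ry(pitch) Rx(roll)).
In Python, from station import ctrl gives the robot as it stands.
- The arm moves only by the tool play_rows, never from a script. Its argument "steps" is a list that holds one entry, the list of rows, each a list of 7 numbers: the shift along the tool's x, y, z in cm, then the turn, a rotation vector about the tool's x, y, z in rad, then the opening, from 0 (shut) to 1 (fully open). In form: [[[x, y, z, ax, ay, az, hand], ...]]. A call has 1 to 20 rows; each row is the pose to reach, as a shift and turn from the pose measured when the call began, along the tool's axes at that moment; what a row does not reach only later rows make up. A row lasts 1/12 s, in which the tool goes at most 41.7 mm and 7.16 degrees, less where a joint would pass 70% of its speed; a pose out of reach is approached as far as the arm can. A call with a gripper value outside its range is refused whole. The fingers move at their own pace and stop on an object; "force" is the grip in N (left out, the last holds). Time passes only in rows, so rows that repeat a pose let the fingers close. It gives the time, the measured TCP pose, the force and the opening at its end, in the units of the state.
- ctrl.get_obs(): the state, without advancing time (a new reading comes with each control period).
- ctrl.camera(name): name is "scene" or "top" or "wrist"; returns a dict with "frame" (384x512x3 uint8, blue, green, red), "fovy" (degrees; the focal length in pixels is half the picture's height over the tangent of half this angle, whatever the lens; pixels are square), "cx", "cy" (the principal point, pixels), "world_to_cam" (4x4, takes a point from world to camera coordinates). Camera axes: x right, y up, looking along -z (the intrinsics and any distortion apply to the point x, -y, -z); pixel columns grow to the right and rows downward; lengths in m; the calibration is good to about 2 mm. A picture is of the moment at which its call begins. There is no depth.
- ctrl.hand_in(): hands the job in, once; it reports no verdict.
The state is a dict: "time_s": time; "qpos": joint angles; "joint_vel": joint speeds; "tau": joint torques, N m; "ee_pos": TCP position; "eef_rot": TCP orientation; "force": force on the tool from outside, world axes, zero at the start; "moment": the same for the moment, N m; "grip_width": finger opening in m.
Only numpy, scipy, OpenCV 4.12 (cv2) and the standard library are available. Lean on these libraries where they do the work, as an engineer would, in place of code of your own. Each camera call takes 0.05 s, during which the arm holds its last target. There are 200 camera calls.

## Working session

There is one attempt and no reset: what is moved stays moved. The work goes in short steps, Python scripts to look and compute and a tool call to move; the robot and the scene stay as the last step left them, time stands still between calls to the robot, and variables do not carry over. Pictures are saved under pics/ and viewed, about 8 in all and at most 12, crops included, and the job is handed in when it is done.

Besides the shell and the picture viewer there is one more tool, called after "Emit:" in YAML: its name, and indented under it one key for each argument. play_rows: Moves the arm, as the interface text tells. Its arguments: {"type":"object","properties":{"steps":{"type":"array"},"force":{"type":"number"}},"required":["steps"]}

```bash
mkdir -p pics; ls
cat > h.py <<'E'
import numpy as np, cv2
from station import ctrl
def cam(n,save=None):
    c=ctrl.camera(n)
    if save: cv2.imwrite('pics/'+save+'.png',c['frame'])
    return c
def f(c): return c['frame'].shape[0]/2/np.tan(np.radians(c['fovy'])/2)
def ray(c,u,v):
    T=np.array(c['world_to_cam']);R=T[:3,:3];o=-R.T@T[:3,3]
    d=R.T@np.array([(u-c['cx'])/f(c),-(v-c['cy'])/f(c),-1]);return o,d
def onz(c,u,v,z):
    o,d=ray(c,u,v);return o+d*(z-o[2])/d[2]
def proj(c,p):
    T=np.array(c['world_to_cam']);q=T[:3,:3]@np.array(p)+T[:3,3]
    return c['cx']+f(c)*q[0]/-q[2],c['cy']+f(c)*q[1]/q[2]
E
python3 - <<'E'
from h import *
a=cam('top','top0');b=cam('scene','scene0')
for c in(a,b): print({k:v for k,v in c.items() if k not in('frame','world_to_cam')},ray(c,256,192))
print(np.round(a['world_to_cam'],3))
o=ctrl.get_obs();print(o)
E
```

```text
pics
{'fovy': 46.9436824865723, 'cx': 256.78968769811524, 'cy': 196.11001335793588} (array([ 0.23576414, -0.02764543,  1.4633276 ]), array([ 0.21597839,  0.02489931, -0.9761265 ]))
{'fovy': 56.12543112148466, 'cx': 254.2379575062402, 'cy': 192.5088027071112} (array([ 1.1016126 , -0.26681388,  0.99865724]), array([-0.51038389,  0.21897251, -0.83161605]))
[[ 1.110e-01 -9.940e-01  1.000e-03 -5.500e-02]
 [ 9.720e-01  1.090e-01  2.080e-01 -5.310e-01]
 [-2.070e-01 -2.200e-02  9.780e-01 -1.383e+00]
 [ 0.000e+00  0.000e+00  0.000e+00  1.000e+00]]
{'time_s': 0.1, 'qpos': array([ 1.23341363e+00,  3.00428458e-01,  1.52148784e+00,  1.29335766e-05,
        1.32069530e+00, -6.65697263e-02]), 'joint_vel': array([ 0.00046627, -0.00101283, -0.00215846,  0.00096602,  0.00066975,
       -0.00051642]), 'tau': array([ 2.63386770e-03, -5.32638574e+01, -3.53286481e+01,  7.10228132e-02,
        2.35117658e-02,  7.91402613e-06]), 'ee_pos': array([0.14704311, 0.52974939, 0.20494916]), 'eef_rot': array([-3.14151237e+00,  1.01586187e-03,  1.29998019e+00]), 'force': array([ 0.95203716, -1.11851252, -0.63081022]), 'moment': array([ 0.01090772, -0.04733549, -0.0209806 ]), 'grip_width': 0.09388715212824168}
```

View pics/top0.png

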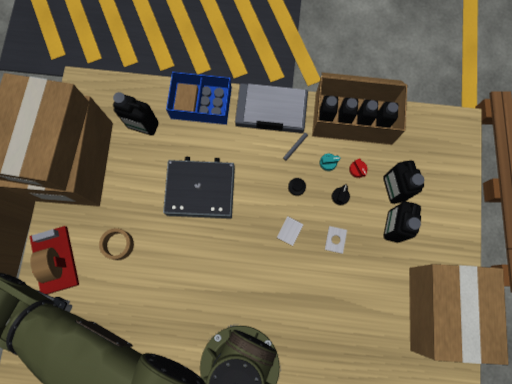

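View pics/scene0.png

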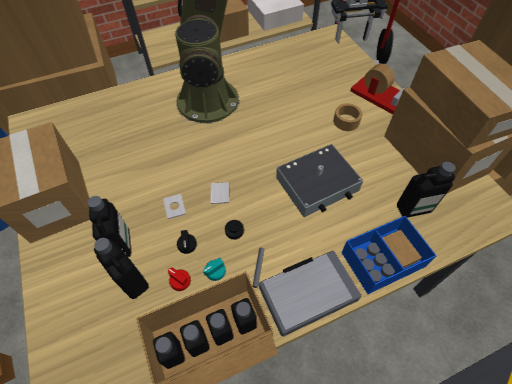

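The top view shows the holed plate at (336,239), the black knob at (341,195) with its nose up and right, the blank at (290,231) and the bung at (297,187). The panel is centred at about (199,187) with its lamps on the robot side (v≈208). I'll measure these coarsely next.

Run:
```python
from h import *
c=cam('top');im=c['frame'];hsv=cv2.cvtColor(im,cv2.COLOR_BGR2HSV)
def big(mask,x0,y0,x1,y1):
    m=np.zeros_like(mask);m[y0:y1,x0:x1]=mask[y0:y1,x0:x1]
    cs,_=cv2.findContours(m,cv2.RETR_EXTERNAL,cv2.CHAIN_APPROX_NONE)
    return max(cs,key=cv2.contourArea)
def rect(ct,z):
    r=cv2.minAreaRect(np.array([onz(c,*p[0],z)[:2] for p in ct],np.float32));return r
wh=((hsv[...,1]<60)&(hsv[...,2]>130)).astype(np.uint8)
dk=(hsv[...,2]<75).astype(np.uint8)
ct=big(wh,315,220,358,262);r=rect(ct,.006);print('plate',r,cv2.boxPoints(r).round(3).tolist())
r=rect(big(wh,270,212,312,250),.006);print('blank',r)
r=rect(big(dk,150,140,250,228),.06);print('panel',r,cv2.boxPoints(r).round(3).tolist())
k=big(dk,322,176,358,212);print('knob bbox',cv2.boundingRect(k))
for n,(u,v) in dict(knobbase=(341,195),knobtop=(344,189),shaft=(198,185)).items():print(n,onz(c,u,v,.02),onz(c,u,v,.095))
lam=((hsv[...,1]<60)&(hsv[...,2]>180)).astype(np.uint8);m=np.zeros_like(lam);m[195:220,160:240]=lam[195:220,160:240]
n,l,s,ce=cv2.connectedComponentsWithStats(m)
for i in range(1,n):print(s[i,4],ce[i],onz(c,*ce[i],.065).round(3))
cr=np.hstack([cv2.resize(im[170:260,270:370],None,fx=4,fy=4,interpolation=2),cv2.resize(im[150:240,150:250],None,fx=4,fy=4,interpolation=2)])
cv2.imwrite('pics/crop1.png',cr)
w=cam('wrist','wrist0');print(np.round(w['world_to_cam'],3),w['fovy'],w['cx'],w['cy'],ray(w,256,192))
```

```text
plate ((0.4286245107650757, -0.2694438695907593), (0.062640480697155, 0.08295035362243652), 83.9621810913086) [[0.3840000033378601, -0.29600000381469727], [0.46700000762939453, -0.3050000071525574], [0.4729999899864197, -0.24300000071525574], [0.39100000262260437, -0.23399999737739563]]
blank ((0.44057539105415344, -0.11610065400600433), (0.06209962069988251, 0.08237811923027039), 69.33776092529297)
panel ((0.5442570447921753, 0.19258126616477966), (0.1981777846813202, 0.2170545607805252), 3.8788373470306396) [[0.43799999356269836, 0.2939999997615814], [0.453000009059906, 0.07800000160932541], [0.6499999761581421, 0.09099999815225601], [0.6359999775886536, 0.30799999833106995]]
knob bbox (332, 185, 18, 20)
knobbase [ 0.57641242 -0.2741057   0.02      ] [ 0.55871123 -0.26129882  0.095     ]
knobtop [ 0.59805089 -0.28262851  0.02      ] [ 0.57922529 -0.26937876  0.095     ]
shaft [0.55743624 0.20523074 0.02      ] [0.54072111 0.19312973 0.095     ]
5 [173.2 206.6] [0.468 0.267 0.065]
6 [181.16666667 207.16666667] [0.469 0.242 0.065]
6 [212.  208.5] [0.475 0.143 0.065]
6 [220.16666667 208.83333333] [0.477 0.116 0.065]
[[ 0.268  0.963  0.    -0.55 ]
 [-0.932  0.259 -0.253  0.026]
 [-0.244  0.068  0.967 -0.391]
 [ 0.     0.     0.     1.   ]] 58.199618922510034 253.68380632279693 191.11799552719134 (array([0.07661511, 0.54977267, 0.38487906]), array([ 0.24833524, -0.0620728 , -0.96670999]))
```

View pics/crop1.png

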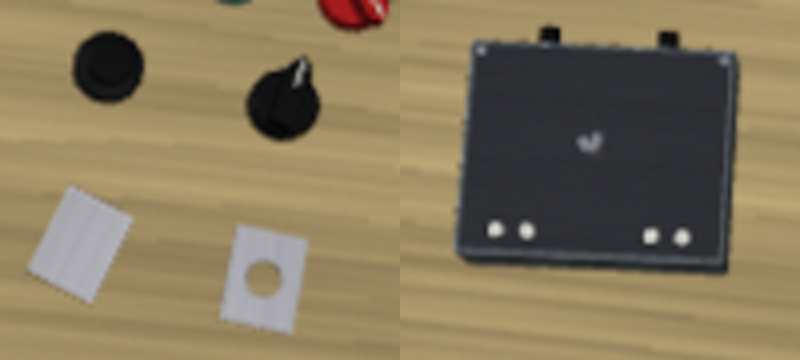

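The crops confirm the plate with the hole (upright, slightly tilted) and the knob's nose pointing up and right. The lamps are at the front and the spindle is near the panel centre at about (0.541,0.195). I'll go over the panel first for a close look at the spindle's flat.

Emit:
play_rows:
  steps:
    - [[-21.6, 47, -3.5, 0, 0, -0.335, 1], [-21.6, 47, -3.5, 0, 0, -0.335, 1], [-21.6, 47, -3.5, 0, 0, -0.335, 1], [-21.6, 47, -3.5, 0, 0, -0.335, 1], [-21.6, 47, -3.5, 0, 0, -0.335, 1], [-21.6, 47, -3.5, 0, 0, -0.335, 1], [-21.6, 47, -3.5, 0, 0, -0.335, 1], [-21.6, 47, -3.5, 0, 0, -0.335, 1], [-21.6, 47, -3.5, 0, 0, -0.335, 1], [-21.6, 47, -3.5, 0, 0, -0.335, 1], [-21.6, 47, -3.5, 0, 0, -0.335, 1], [-21.6, 47, -3.5, 0, 0, -0.335, 1], [-21.6, 47, -3.5, 0, 0, -0.335, 1], [-21.6, 47, -3.5, 0, 0, -0.335, 1], [-21.6, 47, -3.5, 0, 0, -0.335, 1], [-21.6, 47, -3.5, 0, 0, -0.335, 1]]

```text
time_s: 1.53
ee_pos: [0.5417, 0.1964, 0.24]
eef_rot: [-3.141, 0.001, 1.635]
force: [0.5, -0.2, 0.6]
grip_width: 0.0938
```

Run:
```python
from h import *
c=cam('wrist','wpanel');im=c['frame'];o=ctrl.get_obs();print(o['time_s'],o['ee_pos'],o['eef_rot'],o['qpos'])
u,v=proj(c,[.541,.195,.095]);print(u,v,proj(c,[.541,.195,.06]))
u,v=int(u),int(v)
s=cv2.resize(im[v-45:v+45,u-45:u+45],(384,384),interpolation=2)
cv2.imwrite('pics/w1.png',np.hstack([cv2.resize(im,None,fx=.8,fy=.8),cv2.resize(s,(307,307))]))
print(u-45,v-45)
```

```text
1.5833 [0.54145869 0.19674769 0.24014987] [-3.14096017e+00  5.51603482e-04  1.63592457e+00] [ 2.85146788e-01  3.35559297e-01  1.39359132e+00 -4.05291032e-04
  1.41317968e+00 -1.35071384e+00]
251.9581832080335 178.4247233542393 (np.float64(252.10787325986712), np.float64(171.26658805005323))
206 133
```

View pics/w1.png

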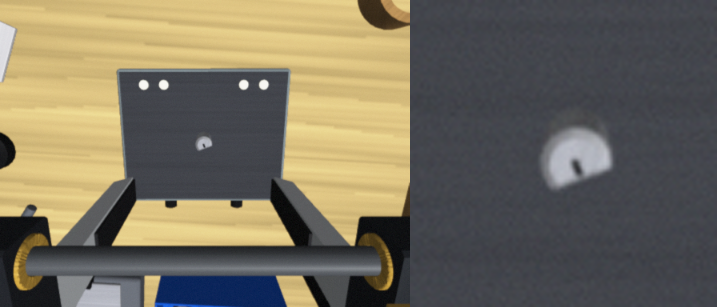

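The wrist view shows the lamps at the image top. The spindle's D is at the panel centre with its flat facing away from the robot and slightly towards +y, so its yaw is about +0.4. I'll compute it exactly.

Run:
```python
from h import *
c=cam('wrist');g=cv2.cvtColor(c['frame'],cv2.COLOR_BGR2GRAY)
G=cv2.resize(g[133:223,206:296],None,fx=8,fy=8,interpolation=cv2.INTER_CUBIC)
m=(G>125).astype(np.uint8)
cs,_=cv2.findContours(m,0,1);ct=max(cs,key=cv2.contourArea)[:,0,:]
uv=(ct+.5)/8-.5+[206,133]
P=np.array([onz(c,*p,.094)[:2] for p in uv],np.float32)
(cx,r)=cv2.minEnclosingCircle(P);print('circle',cx,r)
h=cv2.convexHull(P)[:,0];M=cv2.moments(cv2.convexHull(P));cen=np.array([M['m10']/M['m00'],M['m01']/M['m00']]);print('D centroid',cen,'dir',np.arctan2(*(np.array(cx)-cen)[::-1]))
# flat: longest chord side of the hull
def ang(t): n=np.array([np.cos(t),np.sin(t)]);return n
for t in np.arange(.2,.65,.05):
    d=P@ang(t);print(round(t,2),'pts near flat',(d>d.max()-.0007).sum(),'flat dist from circ',round(float(d.max()-np.array(cx)@ang(t)),4),'radius back',round(float(np.array(cx)@ang(t)-d.min()),4))
# panel lamps
hs=cv2.cvtColor(c['frame'],cv2.COLOR_BGR2HSV);w=((hs[...,1]<40)&(hs[...,2]>200)).astype(np.uint8);w[:90]=0;w[125:]=0;w[:,:150]=0;w[:,350:]=0
n,l,s,ce=cv2.connectedComponentsWithStats(w)
L=np.array([onz(c,*ce[i],.065)[:2] for i in range(1,n) if s[i,4]>20]);print(L.round(4))
L=L[np.argsort(L[:,1])];d=L[-1]-L[0];a=np.arctan2(-d[0],d[1]);print('yaw',a,'centre',L.mean(0)+.07*np.array([np.cos(a),np.sin(a)]))
```

```text
circle (0.5425781011581421, 0.1978834569454193) 0.009796466678380966
D centroid [0.54121955 0.19745025] dir 0.3086805871844839
0.2 pts near flat 38 flat dist from circ 0.0063 radius back 0.0097
0.25 pts near flat 41 flat dist from circ 0.006 radius back 0.0097
0.3 pts near flat 43 flat dist from circ 0.0058 radius back 0.0097
0.35 pts near flat 46 flat dist from circ 0.0055 radius back 0.0096
0.4 pts near flat 106 flat dist from circ 0.0052 radius back 0.0095
0.45 pts near flat 94 flat dist from circ 0.0052 radius back 0.0094
0.5 pts near flat 61 flat dist from circ 0.0055 radius back 0.0094
0.55 pts near flat 42 flat dist from circ 0.0058 radius back 0.0094
0.6 pts near flat 37 flat dist from circ 0.0062 radius back 0.0094
[[0.4782 0.1181]
 [0.4764 0.1431]
 [0.4699 0.2428]
 [0.4682 0.2677]]
yaw 0.0660902197310405 centre [0.54301677 0.19753481]
```

Emit:
play_rows:
  steps:
    - [[-45.8, -14.3, 6, 0, 0, 0.17, 1], [-45.8, -14.3, 6, 0, 0, 0.17, 1], [-45.8, -14.3, 6, 0, 0, 0.17, 1], [-45.8, -14.3, 6, 0, 0, 0.17, 1], [-45.8, -14.3, 6, 0, 0, 0.17, 1], [-45.8, -14.3, 6, 0, 0, 0.17, 1], [-45.8, -14.3, 6, 0, 0, 0.17, 1], [-45.8, -14.3, 6, 0, 0, 0.17, 1], [-45.8, -14.3, 6, 0, 0, 0.17, 1], [-45.8, -14.3, 6, 0, 0, 0.17, 1], [-45.8, -14.3, 6, 0, 0, 0.17, 1], [-45.8, -14.3, 6, 0, 0, 0.17, 1], [-45.8, -14.3, 6, 0, 0, 0.17, 1], [-45.8, -14.3, 6, 0, 0, 0.17, 1], [-45.8, -14.3, 6, 0, 0, 0.17, 1], [-45.8, -14.3, 6, 0, 0, 0.17, 1]]

```text
time_s: 2.97
ee_pos: [0.4292, -0.2682, 0.1809]
eef_rot: [3.141, 0.001, 1.468]
force: [0.1, 0.3, -0.1]
grip_width: 0.0943
```

```bash
cat >> h.py <<'E'
def move(p,yaw):
    """rows' numbers (cm, rad) from the present pose to world TCP p, tool down at yaw"""
    from scipy.spatial.transform import Rotation as Ro
    o=ctrl.get_obs();R0=Ro.from_euler('xyz',o['eef_rot']);R1=Ro.from_euler('xyz',[np.pi,0,yaw])
    return (R0.inv().apply(np.array(p)-o['ee_pos'])*100).round(2),(R0.inv()*R1).as_rotvec().round(3)
E
python3 - <<'E'
from h import *
c=cam('wrist','wplate');im=c['frame'];hs=cv2.cvtColor(im,cv2.COLOR_BGR2HSV);o=ctrl.get_obs();print(o['time_s'],o['ee_pos'],o['eef_rot'],o['qpos'])
u,v=map(int,proj(c,[.4286,-.2694,.006]));print(u,v)
m=((hs[...,1]<45)&(hs[...,2]>130)).astype(np.uint8)
n,l,s,ce=cv2.connectedComponentsWithStats(m)
i=min([j for j in range(1,n) if s[j,4]>1000],key=lambda j:np.hypot(*(ce[j]-[u,v])));print(s[i],ce[i])
cs,hi=cv2.findContours((l==i).astype(np.uint8),cv2.RETR_CCOMP,cv2.CHAIN_APPROX_NONE)
k=max(range(len(cs)),key=lambda j:cv2.contourArea(cs[j]))
hl=max([x for x in range(len(cs)) if hi[0,x,3]==k],key=lambda x:cv2.contourArea(cs[x]))
W=lambda ct:np.array([onz(c,*p[0],.006)[:2] for p in ct],np.float32)
r=cv2.minAreaRect(W(cs[k]));print('plate',r);b=cv2.boxPoints(r);print(b)
print('hole',cv2.fitEllipse(W(cs[hl])))
E
```

```text
3.0167 [ 0.42923736 -0.26829597  0.1809427 ] [3.14136361e+00 7.41448939e-04 1.46823131e+00] [-6.30723932e-01  2.24389172e-01  1.67515266e+00 -5.54804718e-04
  1.24147939e+00 -2.09877606e+00]
252 172
[ 224  134   59   76 3703] [252.84958142 171.13178504]
plate ((0.42894837260246277, -0.2685053050518036), (0.060076769441366196, 0.08024129271507263), 83.93950653076172)
[[ 0.38588056 -0.29413995]
 [ 0.46567336 -0.30261168]
 [ 0.4720162  -0.24287066]
 [ 0.3922234  -0.23439893]]
hole ((0.4292019009590149, -0.2681206166744232), (0.03060004487633705, 0.0315413773059845), 114.04995727539062)
```

View pics/wplate.png

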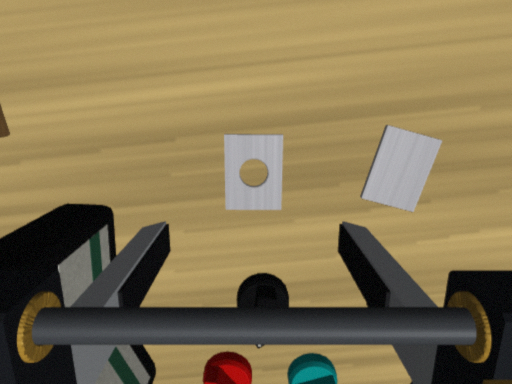

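Plate: hole at (254,172) px → (0.429,-0.268), square under the tool with its long sides along the image. The knob and the look-alikes lie further out and the jugs are clear of the gripper. I'll descend and grip.

Emit:
play_rows:
  steps:
    - [[0, 0, 4, 0, 0, 0, 1], [0, 0, 8, 0, 0, 0, 1], [0, 0, 12, 0, 0, 0, 1], [0, 0, 15, 0, 0, 0, 1], [0, 0, 16.5, 0, 0, 0, 1], [0, 0, 17.4, 0, 0, 0, 1], [0, 0, 17.9, 0, 0, 0, 1], [0, 0, 17.9, 0, 0, 0, 1], [0, 0, 17.9, 0, 0, 0, 0.5], [0, 0, 17.9, 0, 0, 0, 0.5], [0, 0, 17.9, 0, 0, 0, 0.5], [0, 0, 17.9, 0, 0, 0, 0.5], [0, 0, 17.9, 0, 0, 0, 0.5], [0, 0, 17.9, 0, 0, 0, 0.5]]
  force: 20

```text
time_s: 4.18
ee_pos: [0.4294, -0.2686, 0.0023]
eef_rot: [3.141, 0.001, 1.468]
force: [-0.7, 0.2, 3.2]
grip_width: 0.0595
```

Emit:
play_rows:
  steps:
    - [[0, 0, -3, 0, 0, 0, 0.5], [0, 0, -7, 0, 0, 0, 0.5], [0, 0, -11, 0, 0, 0, 0.5], [5, 0.6, -15, 0, 0, -0.02, 0.5], [8.5, 1.2, -16, 0, 0, -0.03, 0.5], [12, 1.6, -16, 0, 0, -0.04, 0.5], [15.5, 2.1, -16, 0, 0, -0.05, 0.5], [19, 2.6, -16, 0, 0, -0.07, 0.5], [22.5, 3.1, -16, 0, 0, -0.08, 0.5], [26, 3.6, -16, 0, 0, -0.09, 0.5], [29.5, 4, -16, 0, 0, -0.1, 0.5], [33, 4.5, -16, 0, 0, -0.12, 0.5], [36.5, 5, -16, 0, 0, -0.13, 0.5], [40, 5.5, -16, 0, 0, -0.14, 0.5], [43.5, 6, -16, 0, 0, -0.15, 0.5], [46, 6.3, -16, 0, 0, -0.16, 0.5], [47.5, 6.5, -16, 0, 0, -0.169, 0.5], [47.5, 6.5, -16, 0, 0, -0.169, 0.5], [47.5, 6.5, -16, 0, 0, -0.169, 0.5], [47.5, 6.5, -16, 0, 0, -0.169, 0.5]]

```text
time_s: 5.85
ee_pos: [0.5425, 0.1963, 0.1618]
eef_rot: [3.141, 0.001, 1.636]
force: [-0.0, -1.0, -0.4]
grip_width: 0.0595
```

Run:
```python
from h import *
c=cam('wrist','wcarry');im=c['frame'];hs=cv2.cvtColor(im,cv2.COLOR_BGR2HSV);o=ctrl.get_obs();print(o['time_s'],o['ee_pos'],o['eef_rot'],o['qpos'],o['force'],o['grip_width'])
zt=o['ee_pos'][2]+.004
print('TCP px',proj(c,[*o['ee_pos'][:2],zt]))
m=((hs[...,1]<45)&(hs[...,2]>120)).astype(np.uint8)
cs,hi=cv2.findContours(m,cv2.RETR_CCOMP,cv2.CHAIN_APPROX_NONE)
W=lambda ct:np.array([onz(c,*p[0],zt)[:2] for p in ct],np.float32)
for i,q in enumerate(cs):
    if cv2.contourArea(q)>500:
        print(hi[0,i,3],cv2.boundingRect(q),cv2.fitEllipse(W(q)),cv2.minAreaRect(W(q)))
print(move([.5427,.1977,.066],1.637))
```

```text
5.9 [0.54257008 0.19618461 0.16187787] [3.14117734e+00 1.28975307e-03 1.63578724e+00] [ 2.84111471e-01  3.96942630e-01  1.49461225e+00 -1.42176126e-03
  1.24991305e+00 -1.35122769e+00] [-0.33699766 -0.69655515 -1.0865582 ] 0.059805856874451266
TCP px (np.float64(252.93405617574484), np.float64(239.17057761198424))
-1 (136, 344, 30, 40) ((0.6246294379234314, 0.13819415867328644), (0.014660095795989037, 0.033546481281518936), 79.55030059814453) ((0.6275015473365784, 0.1404307782649994), (0.028140611946582794, 0.017422236502170563), 3.751508951187134)
-1 (112, 332, 284, 8) ((0.6009833812713623, 0.23542886972427368), (0.004126646090298891, 0.22696107625961304), 3.6734044551849365) ((0.6035822033882141, 0.2004336416721344), (0.004808919504284859, 0.16734270751476288), 3.7450528144836426)
-1 (190, 166, 128, 138) ((0.5423503518104553, 0.19658289849758148), (0.0716560035943985, 0.09545263648033142), 93.48226165771484) ((0.5419823527336121, 0.19644585251808167), (0.080004021525383, 0.07196097820997238), 3.727567195892334)
23 (227, 212, 55, 52) ((0.5417275428771973, 0.1967463493347168), (0.029293088242411613, 0.02958575449883938), 142.01571655273438) ((0.541767418384552, 0.19658303260803223), (0.029657801613211632, 0.029217347502708435), 47.562801361083984)
-1 (116, 80, 278, 207) ((0.5193424224853516, 0.19550086557865143), (0.14205707609653473, 0.15378904342651367), 4.215727806091309) ((0.5153672695159912, 0.195286363363266), (0.1114749014377594, 0.13547874987125397), 3.7291364669799805)
(array([0.16, 0.02, 9.59]), array([ 0.   ,  0.001, -0.001]))
```

View pics/wcarry.png

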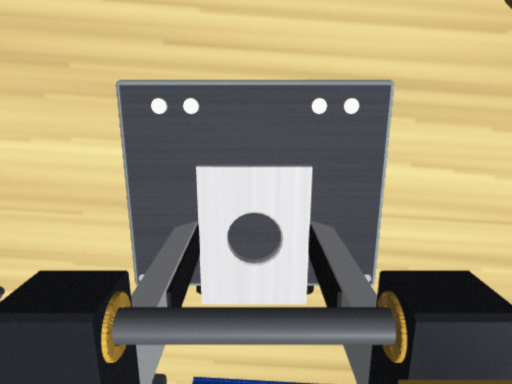

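The plate is held level with its hole at (254,238), about 1 mm from where it should be over the spindle. I'll shift, lower and release.

Emit:
play_rows:
  steps:
    - [[0.1, 0.1, 2, 0, 0, 0, 0.5], [0.1, 0.1, 4.5, 0, 0, 0, 0.5], [0.1, 0.1, 6, 0, 0, 0, 0.5], [0.1, 0.1, 7, 0, 0, 0, 0.5], [0.1, 0.1, 8, 0, 0, 0, 0.5], [0.1, 0.1, 9, 0, 0, 0, 0.5], [0.1, 0.1, 9.6, 0, 0, 0, 0.5], [0.1, 0.1, 9.9, 0, 0, 0, 0.5], [0.1, 0.1, 9.9, 0, 0, 0, 0.5], [0.1, 0.1, 9.9, 0, 0, 0, 0.5], [0.1, 0.1, 9.9, 0, 0, 0, 0.9], [0.1, 0.1, 9.9, 0, 0, 0, 0.9], [0.1, 0.1, 9.9, 0, 0, 0, 0.9], [0.1, 0.1, 9.9, 0, 0, 0, 0.9], [0.1, 0.1, 9.9, 0, 0, 0, 0.9]]

```text
time_s: 7.15
ee_pos: [0.5436, 0.1971, 0.063]
eef_rot: [3.141, 0.001, 1.636]
force: [0.7, -0.2, -0.3]
grip_width: 0.0844
```

Emit:
play_rows:
  steps:
    - [[0, 0, -2, 0, 0, 0, 0.9], [0, 0, -6, 0, 0, 0, 0.9], [0, 0, -10, 0, 0, 0, 0.9], [0, 0, -13, 0, 0, 0, 1], [0, 0, -13, 0, 0, 0, 1], [0, 0, -13, 0, 0, 0, 1]]

```text
time_s: 7.65
ee_pos: [0.544, 0.1975, 0.1945]
eef_rot: [3.138, 0.001, 1.636]
force: [-0.7, -0.9, -0.3]
grip_width: 0.0938
```

Run:
```python
from h import *
c=cam('wrist','wplaced');im=c['frame'];hs=cv2.cvtColor(im,cv2.COLOR_BGR2HSV);o=ctrl.get_obs();print(o['time_s'],o['ee_pos'],o['eef_rot'],o['qpos'],o['force'],o['grip_width'])
m=((hs[...,1]<45)&(hs[...,2]>110)).astype(np.uint8)
u,v=map(int,proj(c,[.5427,.1977,.066]));print(u,v)
cs,hi=cv2.findContours(m,cv2.RETR_EXTERNAL,cv2.CHAIN_APPROX_NONE)
W=lambda ct:np.array([onz(c,*p[0],.066)[:2] for p in ct],np.float32)
for q in cs:
    if cv2.contourArea(q)>2000 and cv2.pointPolygonTest(q,(u,v),False)>0: print(cv2.boundingRect(q),cv2.minAreaRect(W(q)))
print(move([.575,-.268,.19],1.17))
```

```text
7.7 [0.54334129 0.19725775 0.19267561] [3.14100095e+00 1.27454401e-03 1.63586191e+00] [ 2.85533637e-01  3.72323406e-01  1.45481742e+00 -1.41958735e-03
  1.31415341e+00 -1.34996851e+00] [ 0.01415458 -0.35987423 -0.61903932] 0.09411733548562197
253 181
(220, 138, 69, 86) ((0.5434180498123169, 0.1976839005947113), (0.08019411563873291, 0.06131361424922943), 3.565793752670288)
(array([-46.63,   0.13,   0.33]), array([0.001, 0.001, 0.466]))
```

View pics/wplaced.png

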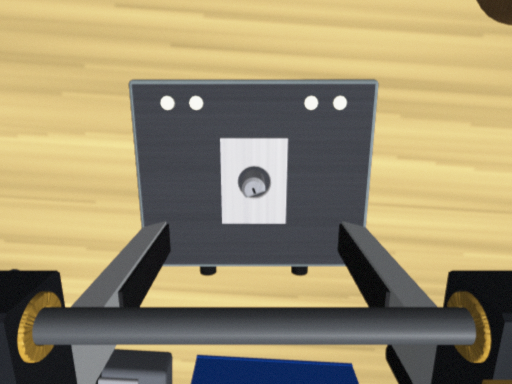

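The plate lies flat and square on the panel with the spindle through its hole, at about (254,182) and within about 1 mm. Now to the knob.

Emit:
play_rows:
  steps:
    - [[-47, 0, 0, 0, 0, 0.466, 1], [-47, 0, 0, 0, 0, 0.466, 1], [-47, 0, 0, 0, 0, 0.466, 1], [-47, 0, 0, 0, 0, 0.466, 1], [-47, 0, 0, 0, 0, 0.466, 1], [-47, 0, 0, 0, 0, 0.466, 1], [-47, 0, 0, 0, 0, 0.466, 1], [-47, 0, 0, 0, 0, 0.466, 1], [-47, 0, 0, 0, 0, 0.466, 1], [-47, 0, 0, 0, 0, 0.466, 1], [-47, 0, 0, 0, 0, 0.466, 1], [-47, 0, 0, 0, 0, 0.466, 1], [-47, 0, 0, 0, 0, 0.466, 1], [-47, 0, 0, 0, 0, 0.466, 1], [-47, 0, 0, 0, 0, 0.466, 1], [-47, 0, 0, 0, 0, 0.466, 1]]

```text
time_s: 9.03
ee_pos: [0.5741, -0.2702, 0.193]
eef_rot: [3.141, 0.001, 1.171]
force: [0.8, 0.3, 0.7]
grip_width: 0.0941
```

Run:
```python
from h import *
c=cam('wrist','wknob');im=c['frame'];o=ctrl.get_obs();print(o['time_s'],o['ee_pos'],o['eef_rot'])
u,v=map(int,proj(c,[.574,-.272,.03]));print(u,v,'crop origin',u-60,v-60)
s=im[v-60:v+60,u-60:u+60];s=cv2.resize(s,None,fx=5,fy=5,interpolation=2)
s=cv2.convertScaleAbs(s,alpha=2.2,beta=10)
cv2.imwrite('pics/wknobc.png',s)
```

```text
9.0833 [ 0.57413032 -0.27031625  0.19326384] [3.14063837e+00 7.44126129e-04 1.17154491e+00]
251 175 crop origin 191 115
```

View pics/wknobc.png

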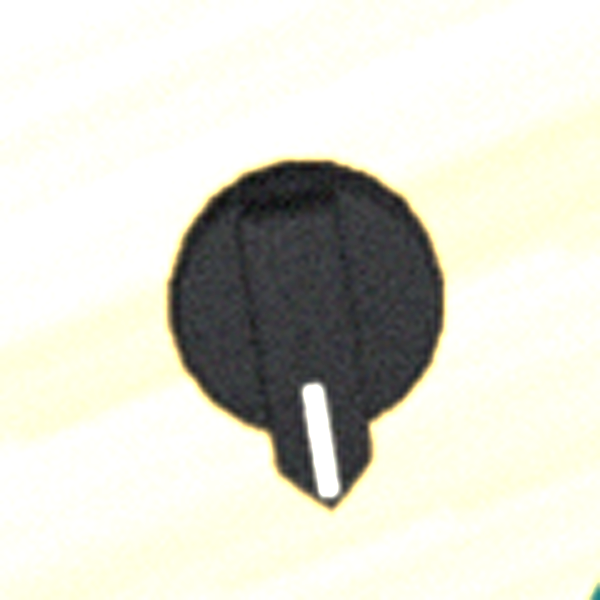

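The knob is at the image centre: skirt circle at about (306,293) in the crop, white line from (312,388) to (328,492), nose tip at (332,508).

Run:
```python
from h import *
c=cam('wrist');g=cv2.cvtColor(c['frame'],cv2.COLOR_BGR2GRAY)
Q=lambda x,y:((x+.5)/5-.5+191,(y+.5)/5-.5+115)
G=cv2.resize(g[115:235,191:311],None,fx=5,fy=5,interpolation=cv2.INTER_CUBIC)
w=np.zeros_like(G);w[370:510,280:360]=(G[370:510,280:360]>110)
n,l,s,ce=cv2.connectedComponentsWithStats(w)
i=[j for j in range(1,n) if 270<s[j,0]+280-280 and s[j,4]<6000 and s[j,4]>800]
print(s[1:],)
a=onz(c,*Q(312,388),.048);b=onz(c,*Q(328,490),.048);t=onz(c,*Q(332,508),.048)
d=(b-a)[:2];yaw=np.arctan2(d[1],d[0]);print('line yaw',yaw,'len',np.hypot(*d),'axis from tip',t[:2]-.036*np.array([np.cos(yaw),np.sin(yaw)]))
for z in(.0,.02):print('circle',z,onz(c,*Q(306,298),z)[:2],[np.round(onz(c,*Q(*p),z)[:2],4).tolist() for p in((169,295),(443,295),(306,159))])
m=(G<70).astype(np.uint8);cs,_=cv2.findContours(m,0,1);ct=max(cs,key=cv2.contourArea)[:,0]
P=np.array([onz(c,*Q(*p),.02)[:2] for p in ct if p[1]<400])
A=np.c_[2*P,np.ones(len(P))];x=np.linalg.lstsq(A,(P**2).sum(1),rcond=None)[0];print('fit',x[:2],np.sqrt(x[2]+x[0]**2+x[1]**2))
bk=[onz(c,*Q(*p),.048)[:2] for p in((240,222),(336,203))];bm=np.mean(bk,0);print('bar back mid',bm,'nose-yaw',np.arctan2(*(t[:2]-bm)[::-1]),'L',np.hypot(*(t[:2]-bm)),'axis from back',bm+.026*np.array([np.cos(yaw),np.sin(yaw)]))
for ya in(yaw,):print(move([*x[:2],.0255],ya+np.pi/2))
```

```text
[[ 304  384   34  112 2071]
 [ 280  476   47   34  787]
 [ 336  481   24   29  346]]
line yaw -0.24981271289530166 len 0.021147750007069175 axis from tip [ 0.57549184 -0.27267295]
circle 0.0 [ 0.57839293 -0.27388766] [[0.566, -0.3015], [0.5895, -0.2458], [0.5501, -0.2619]]
circle 0.02 [ 0.57454517 -0.27214359] [[0.5628, -0.2983], [0.5851, -0.2455], [0.5478, -0.2608]]
fit [ 0.57481917 -0.27210902] 0.028942866898776627
bar back mid [ 0.55256357 -0.26639091] nose-yaw -0.2568170028615876 L 0.05977107867968086 axis from back [ 0.5777565  -0.27281869]
(array([-0.11,  0.1 , 16.79]), array([ 0.001,  0.001, -0.15 ]))
```

Emit:
play_rows:
  steps:
    - [[-0.1, 0.2, 4, 0, 0, -0.15, 0.6], [-0.1, 0.2, 8, 0, 0, -0.15, 0.6], [-0.1, 0.2, 11, 0, 0, -0.15, 0.6], [-0.1, 0.2, 14, 0, 0, -0.15, 0.6], [-0.1, 0.2, 16, 0, 0, -0.15, 0.6], [-0.1, 0.2, 17, 0, 0, -0.15, 0.6], [-0.1, 0.2, 17, 0, 0, -0.15, 0.6], [-0.1, 0.2, 17, 0, 0, -0.15, 0.6], [-0.1, 0.2, 17, 0, 0, -0.15, 0.1], [-0.1, 0.2, 17, 0, 0, -0.15, 0.1], [-0.1, 0.2, 17, 0, 0, -0.15, 0.1], [-0.1, 0.2, 17, 0, 0, -0.15, 0.1], [-0.1, 0.2, 17, 0, 0, -0.15, 0.1], [-0.1, 0.2, 17, 0, 0, -0.15, 0.1], [-0.1, 0.2, 17, 0, 0, -0.15, 0.1], [-0.1, 0.2, 17, 0, 0, -0.15, 0.1]]
  force: 40

```text
time_s: 10.47
ee_pos: [0.5758, -0.2725, 0.0236]
eef_rot: [3.14, 0.001, 1.321]
force: [-1.0, -0.8, 2.2]
grip_width: 0.0196
```

Emit:
play_rows:
  steps:
    - [[0, 0, -4, 0, 0, 0, 0.1], [0, 0, -8, 0, 0, 0, 0.1], [0, 0, -11, 0, 0, 0, 0.1], [3, -1, -13, 0, 0, -0.05, 0.1], [6, -2, -14, 0, 0, -0.1, 0.1], [9.5, -3.2, -14, 0, 0, -0.15, 0.1], [13, -4.3, -14, 0, 0, -0.2, 0.1], [16.5, -5.5, -14, 0, 0, -0.25, 0.1], [20, -6.6, -14, 0, 0, -0.3, 0.1], [23.5, -7.8, -14, 0, 0, -0.36, 0.1], [27, -9, -14, 0, 0, -0.42, 0.1], [30.5, -10.1, -14, 0, 0, -0.48, 0.1], [34, -11.3, -14, 0, 0, -0.54, 0.1], [37.5, -12.4, -14, 0, 0, -0.6, 0.1], [41, -13.6, -14, 0, 0, -0.65, 0.1], [43.5, -14.4, -14, 0, 0, -0.675, 0.1], [44.7, -14.8, -14, 0, 0, -0.675, 0.1], [44.7, -14.8, -14, 0, 0, -0.675, 0.1], [44.7, -14.8, -14, 0, 0, -0.675, 0.1], [44.7, -14.8, -14, 0, 0, -0.675, 0.1]]

```text
time_s: 12.13
ee_pos: [0.5428, 0.1962, 0.1629]
eef_rot: [3.142, 0.002, 1.995]
force: [-0.4, -0.2, -0.7]
grip_width: 0.0199
```

Run:
```python
from h import *
c=cam('wrist');im=c['frame'];o=ctrl.get_obs();print(o['time_s'],o['ee_pos'],o['eef_rot'],o['force'],o['grip_width'])
u,v=map(int,proj(c,[*o['ee_pos'][:2],o['ee_pos'][2]]));print(u,v)
x0,y0=u-100,v-75;print('origin',x0,y0)
s=cv2.resize(im[y0:y0+150,x0:x0+200],None,fx=4,fy=4,interpolation=2)
cv2.imwrite('pics/wheld.png',cv2.convertScaleAbs(s,alpha=2,beta=10))
print(move([.5427,.1977,.14],1.996))
```

```text
12.1833 [0.5428322  0.19609089 0.16294044] [3.14144066e+00 1.73695483e-03 1.99452561e+00] [ 0.22126214 -1.05704468 -0.54500082] 0.019870355186283935
253 236
origin 153 161
(array([0.16, 0.05, 2.29]), array([ 0.   ,  0.002, -0.001]))
```

View pics/wheld.png

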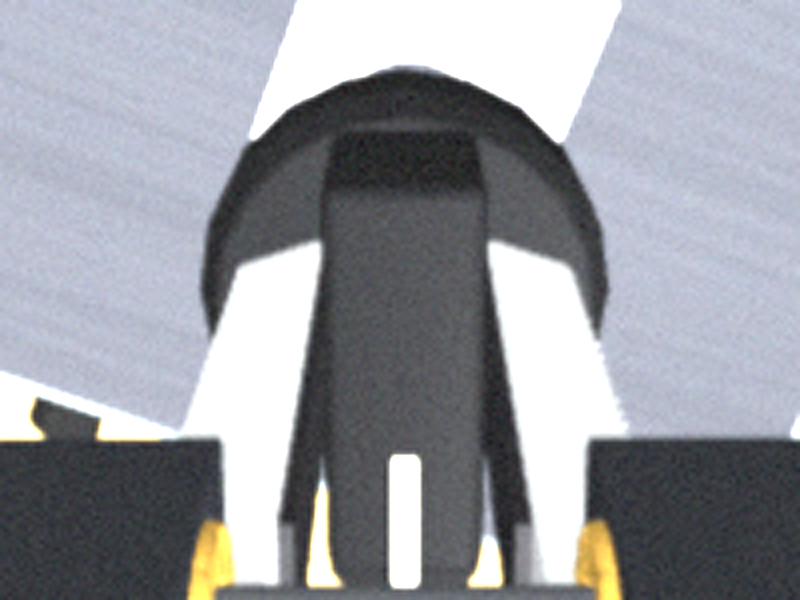

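The knob is held upright with the nose straight along the tool's y (line vertical at column 404). I'll check the axis offset along the bar from the back edge of the bar (row 188) and the back of the skirt's lower rim (row 66).

Run:
```python
from h import *
c=cam('wrist');o=ctrl.get_obs();p=o['ee_pos'];print(p,o['eef_rot'][2]);y=o['eef_rot'][2]
Q=lambda a,b:((a+.5)/4-.5+153,(b+.5)/4-.5+161)
tx=np.array([np.cos(y),np.sin(y)]);ty=np.array([np.sin(y),-np.cos(y)]);zb=p[2]-.0236
for n,q,z,off in(('bar back',(405,188),.048,.026),('bottom rim',(405,66),0,.030),('line/nose end start',(404,455),.048,None)):
    w=onz(c,*Q(*q),zb+z)[:2]-p[:2];print(n,'x',w@tx,'y',w@ty,'axis y',None if off is None else w@ty+off)
```

```text
[0.54285378 0.19611869 0.16301155] 1.994436844060783
bar back x 0.0002398378872464532 y -0.024319310117968437 axis y 0.0016806898820315615
bottom rim x 0.00022171122276800858 y -0.028478699782088314 axis y 0.001521300217911685
line/nose end start x 0.00010629363422194384 y 0.010433298693464974 axis y None
```

Emit:
play_rows:
  steps:
    - [[0.16, 0.07, 1.5, 0, 0, 0, 0.1], [0.16, 0.07, 3, 0, 0, 0, 0.1], [0.16, 0.07, 3.8, 0, 0, 0, 0.1], [0.16, 0.07, 3.8, 0, 0, 0, 0.1], [0.16, 0.07, 3.8, 0, 0, 0, 0.1], [0.16, 0.07, 3.8, 0, 0, 0, 0.1]]

```text
time_s: 12.73
ee_pos: [0.5433, 0.1976, 0.1259]
eef_rot: [3.14, 0.002, 1.994]
force: [0.8, -0.1, -0.6]
grip_width: 0.0199
```

Emit:
play_rows:
  steps:
    - [[0, 0, 0.4, 0, 0, 0, 0.1], [0, 0, 0.7, 0, 0, 0, 0.1], [0, 0, 0.9, 0, 0, 0, 0.1], [0, 0, 1.1, 0, 0, 0, 0.1], [0, 0, 1.3, 0, 0, 0, 0.1], [0, 0, 1.5, 0, 0, 0, 0.1], [0, 0, 1.6, 0, 0, 0, 0.1], [0, 0, 1.6, 0, 0, 0, 0.1]]

```text
time_s: 13.4
ee_pos: [0.5431, 0.1975, 0.1095]
eef_rot: [3.141, 0.002, 1.994]
force: [-2.5, -2.5, -1.2]
grip_width: 0.0197
```

The bore has gone over the spindle with no axial resistance and only a slight side load. Continuing down.

Emit:
play_rows:
  steps:
    - [[0, -0.03, 0.2, 0, 0, 0, 0.1], [0, -0.03, 0.4, 0, 0, 0, 0.1], [0, -0.03, 0.6, 0, 0, 0, 0.1], [0, -0.03, 0.8, 0, 0, 0, 0.1], [0, -0.03, 1, 0, 0, 0, 0.1], [0, -0.03, 1.15, 0, 0, 0, 0.1], [0, -0.03, 1.3, 0, 0, 0, 0.1], [0, -0.03, 1.45, 0, 0, 0, 0.1], [0, -0.03, 1.6, 0, 0, 0, 0.1], [0, -0.03, 1.65, 0, 0, 0, 0.1], [0, -0.03, 1.65, 0, 0, 0, 0.1]]

```text
time_s: 14.32
ee_pos: [0.5429, 0.1974, 0.0931]
eef_rot: [3.141, 0.002, 1.994]
force: [-4.3, -0.6, 6.2]
grip_width: 0.0198
```

Emit:
play_rows:
  steps:
    - [[0, -0.02, 0.08, 0, 0, 0, 0.1], [0, -0.02, 0.14, 0, 0, 0, 0.1], [0, -0.02, 0.2, 0, 0, 0, 0.1], [0, -0.02, 0.2, 0, 0, 0, 0.1], [0, -0.02, 0.2, 0, 0, 0, 0.1], [0, -0.02, 0.2, 0, 0, 0, 0.1]]

```text
time_s: 14.82
ee_pos: [0.5431, 0.1974, 0.0924]
eef_rot: [3.139, 0.002, 1.994]
force: [-5.4, -1.9, 14.2]
grip_width: 0.0199
```

Run:
```python
from h import *
c=cam('wrist');o=ctrl.get_obs();print(o['time_s'],o['ee_pos'],o['eef_rot'],o['force'],o['moment'],o['grip_width'])
s=cam('scene','s2')
u,v=map(int,proj(s,[.543,.198,.08]));a=cv2.resize(s['frame'][v-50:v+50,u-50:u+50],(384,384),interpolation=2)
cv2.imwrite('pics/end.png',np.hstack([cv2.resize(c['frame'],(410,308)),cv2.resize(a,(308,308))]))
```

```text
14.8667 [0.54306639 0.19740696 0.09237465] [3.13949922e+00 2.01673558e-03 1.99402116e+00] [-5.25520207 -1.63491415 14.18662676] [-0.45053569  1.3673775  -0.0099191 ] 0.019769663014017266
```

View pics/end.png

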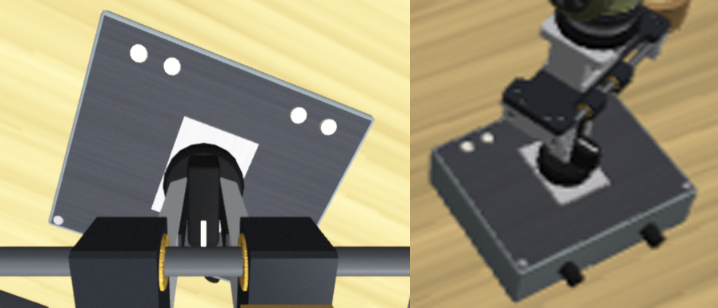

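The TCP stopped at 0.0924 (predicted 0.0926) and the axial force rose from 6 to 14 N, which is the firm stop. The knob is seated with the plate flat beneath it, so I'm handing in.

```bash
python3 -c "
from station import ctrl
print(ctrl.hand_in());o=ctrl.get_obs();print(o['ee_pos'],o['force'],o['grip_width'])"
```

```text
the job is handed in; nothing more can be done
None
the job is handed in; nothing more can be done
```

I handed the job in at about 15 s on the robot clock; no verdict was reported.

- **Plate:** it lies on the panel with the spindle through the hole and was let go. After release I measured it about 1 mm off the spindle axis and about 0.004 rad off the panel's direction.
- **Knob:** I gripped it across the bar, turned it by about 0.67 rad so the nose was over the spindle's flat (yaw about 0.42), and pushed it on. It went down with almost no axial resistance, then the spring load came up.
- **Spindle:** it ended hard against its stop. The axial force rose from 6 to 14 N over the last 0.7 mm, and the tool height was 0.0924 m against the 0.0926 m I expected. The knob is still gripped and pressed, at a 40 N grip setting.

**Last checks:**
- The final wrist and scene pictures show the knob on the spindle and the plate flat beneath it. Other objects were never touched on purpose, but I did not re-measure them.
- A side load of about 5 N remained at the end.
- My estimates of the knob's axis in the grip disagreed by about 2.7 mm between edges (-1.1 to +1.7 mm). I used -0.3 mm, and the smooth insertion fits that.

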